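# Set the aperture ring of the wide inspection lens to its index post

### The arm

A 6-joint arm with a two-finger parallel gripper is mounted at the origin on a cart in front of the work surface, level with it; the furniture and walls round the work are solid. World frame = base frame: x ahead of the robot, y to its left, z up, the work surface at z = 0. Lengths are in m, angles in rad, forces in N, time in s.
With the tool pointing down it reaches from about 0.3 to 0.875 m from the base axis. Payload 6.4 kg.
Tool frame: the origin (TCP) lies at the very end of the fingers, on their centre line; the grasp point (between the pads) lies 19 mm behind it (ctrl.tcp_to_grasp is the distance from the TCP to the grasp point, in m); z points along the fingers, y is the direction in which the jaws open and shut (so a half turn about z gives the same grasp; the last joint's range is limited). The gripper opens to 85 mm and grips with 20 to 120 N. Pads are 22 mm wide; open, the fingers measure 114 mm over their backs; the gripper's body (76 mm by 85 mm) begins 54 mm behind the grasp point. The pads swing forward as they close: fully open they stand 13 mm farther back than shut.
Start: joints at [1.023, 0.181, 1.607, -0, 1.354, -0.206], TCP at [0.193, 0.542, 0.231] pointing down, gripper open.
Joint ranges: [-2.99, 2.99], [-0.89, 2.07], [0.3, 2.58], [-1.14, 4.28], [0, 2.63], [-3.12, 3.12]. Speed limits (rad/s): [2.57, 2.57, 3.01, 3.14, 3.14, 3.14].

### API

Orientations are given as a unit quaternion [w, x, y, z].
In Python, from bench import ctrl gives the robot as it stands. The module is installed in compiled form; this text tells all that it offers.
- The arm moves only by the tool drive_tool, never from a script. Its argument "deltas" is a list of rows, each an object with "slide": the shift along the tool's x, y, z as a fraction of full scale, a list of three; "delta_rot": the turn, a rotation vector about the tool's x, y, z as a fraction of full scale, a list of three; "hand": the opening, from 0 (shut) to 1 (fully open). In form: [{"slide": [tx, ty, tz], "delta_rot": [wx, wy, wz], "hand": hand}, ...]. A call has exactly 5 rows; each row shifts and turns the commanded pose from where the row before left it, along the tool's axes as they then stand; what a row does not reach is not made up. Full scale, the value 1, is 50 mm for a shift and 180 degrees for a turn. A row lasts 1/8 s, in which the tool goes at most 62.5 mm and 10.7 degrees, less where a joint would pass 70% of its speed; a pose out of reach is approached as far as the arm can. A call with a number of a shift or a turn outside -1 to 1 is refused whole. A call with a gripper value outside its range is refused whole. The fingers move at their own pace and stop on an object; the grip force is fixed at half the most. Time passes only in rows, so rows that do not move let the fingers close, or fill a call up. It gives the time, the measured TCP pose, the force and the opening at its end, in the units of the state.
- ctrl.get_obs(): the state, without advancing time (a new reading comes with each control period).
- ctrl.camera(name): name is "scene" or "top" or "wrist"; returns a dict with "frame" (420x560x3 uint8, red, green, blue), "mtx" (3x3 intrinsics, pixels), "dist" ([k1, k2, p1, p2, k3] as OpenCV has them; the pictures are not rectified), "R" (3x3) and "t" (3): a world point X has camera coordinates R X + t. Camera axes: x right, y down, z forward; pixel columns grow to the right and rows downward; lengths in m; the calibration is good to about 2 mm. A picture is of the moment at which its call begins. There is no depth.
- ctrl.hand_in(): hands the job in, once; it reports no verdict.
The state is a dict: "time_s": time; "q": joint angles; "dq": joint speeds; "joint_efforts": joint torques, N m; "eef_pos": TCP position; "eef_rot": TCP orientation; "wrist_force": force on the tool from outside, world axes, zero at the start; "torque": the same for the moment, N m; "opening": opening from 0.0 (shut) to 1.0 (fully open).
Only numpy, scipy, OpenCV 4.12 (cv2) and the standard library are available. Lean on these libraries where they do the work, as an engineer would, in place of code of your own. Each camera call takes 0.05 s, during which the arm holds its last target.

### The job

Two camera lenses stand upright on the bench, looking up. On the wider one, turn the aperture ring counter-clockwise (seen from above) through its clicks up to its stop, where its thumb tab stands right over the index post on the foot; then let go and move clear. Leave the narrow lens's ring and the loose aluminium casting as they are.

Things in the scene. Friction and masses are not known exactly. Their poses are not given: they have to be found in the camera images.
- wide_lens: Wide lens, fixed upright: round dark foot 92 mm across, 10 thick; black barrel, 73 tall, 44 across above the ring, 46 to 60 below. Bare-metal ring 52 mm across, 44 to 64 above the bench; its tab (9 wide, 14 high) reaches 42 from the axis. Index post: metal pin 6 mm thick, top 26 above the bench, 39 from the axis towards this frame's -x. Origin: on the axis at bench level, z up; yaw varies.
- wide_ring (a joint): Turn of the wide lens's ring, rad, counter-clockwise seen from above; hidden end stops at 0 and 1.2, soft clicks at 0, 0.4, 0.8, 1.2. At 1.2 the tab is right over the index post; at value q it points along angle (pi - 1.2 + q) about z in the frame of wide_lens. Starts between 0 and 0.6. Turning takes about 0.1 N m; let go, it stays or slips into the nearest click.
- narrow_tab (a point): Top of the thumb tab of the other, narrow lens (same build and height, same foot, but its ring is only 32 mm across); the point is 29 mm from that lens's axis, 61 mm above the bench. That ring turns too; leave it.
- casting: Loose cast-aluminium housing half, 60x110x28 mm, lying on the cardboard mat behind the lenses, origin at the centre of its underside; leave it.
There are look-alikes about, which are no part of the job. What is shaped like the wide_lens but red is not meant.

How it is judged:
By the outcome, as a careful person would: the job done as asked, in the order asked, and still so for the second after the job is handed in, with the robot touching nothing.
It also fails if it takes over 32 s, if anything falls off the work surface, if the arm or the gripper's body presses on something with over 40 N, if the wrist force passes 120 N, or if a joint passes its speed limit or range.

## Working session

There is one attempt and no reset: what is moved stays moved. The work goes in short steps, Python scripts to look and compute and a tool call to move; the robot and the scene stay as the last step left them, time stands still between calls to the robot, and variables do not carry over. Pictures are saved under pics/ and viewed, and the job is handed in when it is done.

Besides the shell and the picture viewer there is one more tool, called after "Emit:" as name(argument=value, ...) on one line, values as JSON. drive_tool: Moves the arm, as the interface text tells. Its arguments: {"type":"object","properties":{"deltas":{"type":"array","items":{"type":"object","properties":{"slide":{"type":"array","items":{"type":"number"}},"delta_rot":{"type":"array","items":{"type":"number"}},"hand":{"type":"number"}}}}},"required":["deltas"]}

```bash
mkdir -p pics
cat > h.py <<'E'
import numpy as np, cv2, pickle
from bench import ctrl
def snap(n,tag):
    c=ctrl.camera(n); cv2.imwrite(f'pics/{tag}.png',cv2.cvtColor(c['frame'],cv2.COLOR_RGB2BGR)); pickle.dump(c,open(f'{tag}.pkl','wb')); return c
def load(tag): return pickle.load(open(f'{tag}.pkl','rb'))
def pix2plane(c,uv,z):
    p=cv2.undistortPoints(np.array([[uv]],float),c['mtx'],np.array(c['dist']))[0,0]
    R=np.array(c['R']);t=np.array(c['t']); d=R.T@np.array([p[0],p[1],1]); o=-R.T@t
    return o+d*(z-o[2])/d[2]
def proj(c,X):
    r,_=cv2.Rodrigues(np.array(c['R'])); return cv2.projectPoints(np.array(X,float).reshape(-1,3),r,np.array(c['t'],float),c['mtx'],np.array(c['dist'],float))[0][:,0]
def crop(tag,x0,y0,x1,y1,s,out):
    im=cv2.imread(f'pics/{tag}.png')[y0:y1,x0:x1]; cv2.imwrite(f'pics/{out}.png',cv2.resize(im,None,fx=s,fy=s,interpolation=cv2.INTER_CUBIC))
E
python3 - <<'E'
from h import *
for n in ['scene','top','wrist']:
    c=snap(n,n+'0'); print(n,-np.array(c['R']).T@c['t'])
print(ctrl.get_obs())
E
```

```text
scene [ 0.26914517 -0.4870148   0.97641279]
top [0.38569661 0.16495155 1.01240685]
wrist [0.1173628  0.56837981 0.37358748]
{'time_s': 0.15, 'q': array([ 1.02269038e+00,  1.81388082e-01,  1.60773959e+00,  2.41137166e-05,
        1.35380485e+00, -2.06285241e-01]), 'dq': array([-0.00028427,  0.00018597, -0.00186738,  0.0001955 , -0.00202993,
       -0.00029035]), 'joint_efforts': array([ 2.56227184e-03, -4.45258498e+01, -3.51691639e+01, -1.71290508e-04,
        5.96966871e-03,  1.55944241e-05]), 'eef_pos': array([0.19249434, 0.5413919 , 0.23059987]), 'eef_rot': array([-2.57691126e-04,  1.70082037e-01,  9.85429679e-01, -6.18502038e-04]), 'wrist_force': array([ 0.16759652, -0.42218294, -0.20264297]), 'torque': array([ 0.03097237,  0.02247413, -0.0156244 ]), 'opening': 1.0054112296068685}
```

View pics/scene0.png

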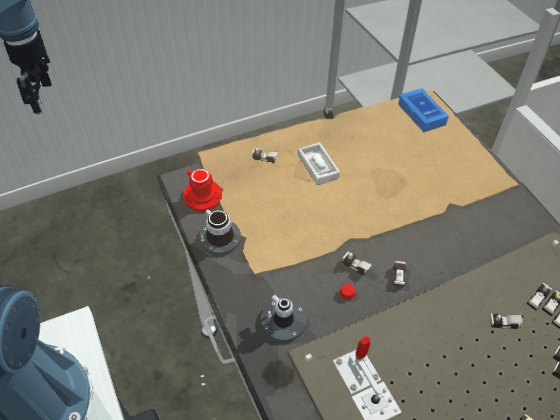

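View pics/top0.png

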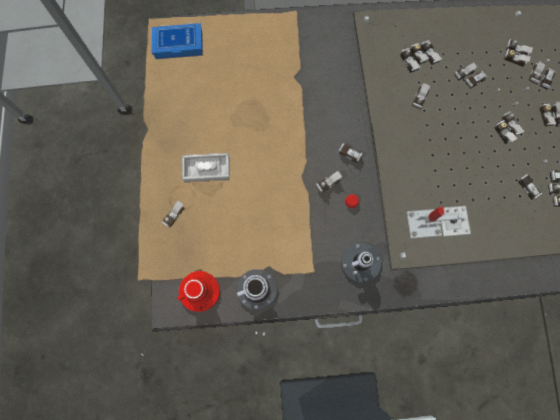

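View pics/wrist0.png

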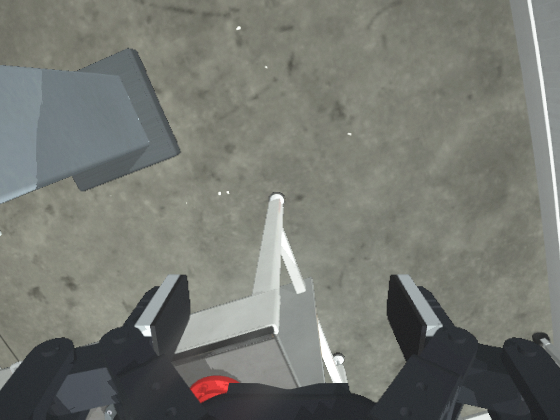

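Candidates: the dark lens with the big ring at top (256,288), the red look-alike at top (198,291), and the narrow lens at top (362,262). I choose the one at (256,288) and check it in close crops.

Run:
```python
from h import *
crop('top0',215,250,305,320,8,'tc'); crop('scene0',190,195,260,260,9,'sc')
c=load('top0'); print(pix2plane(c,(256,288),0.073),pix2plane(c,(198,291),0.073),pix2plane(c,(365,258),0.073))
```

```text
[0.4599692  0.20710064 0.073     ] [0.46311147 0.32944766 0.073     ] [ 0.5044738  -0.03001821  0.073     ]
```

View pics/tc.png

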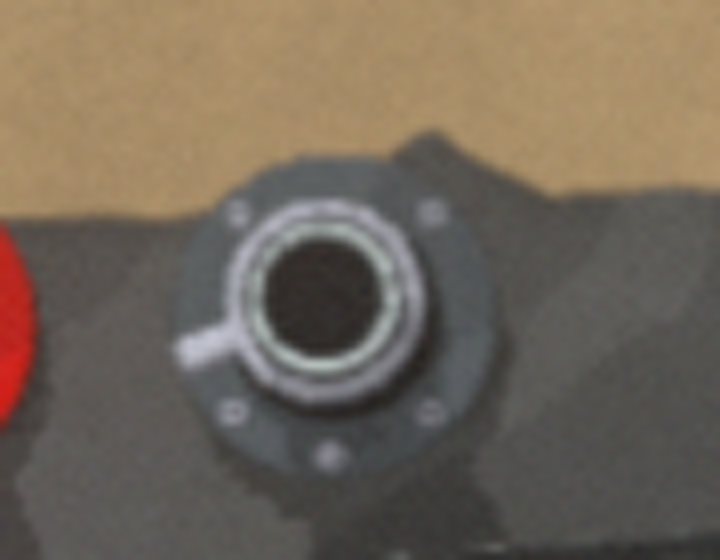

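View pics/sc.png

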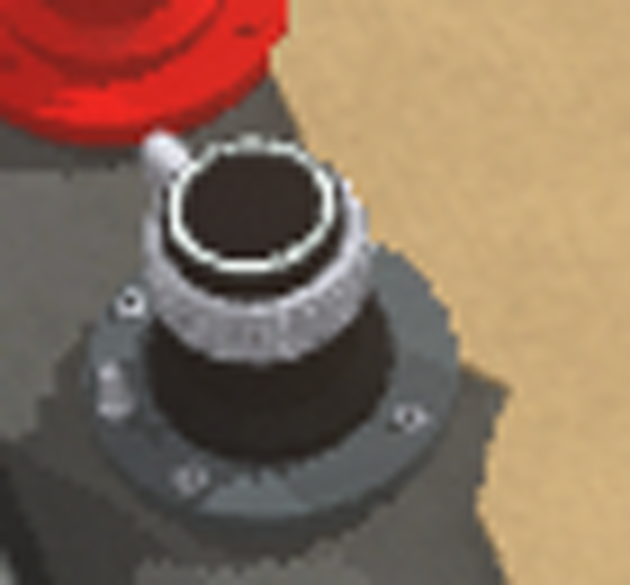

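Confirmed by the crops: it is dark, the ring is wide, the tab end is at about top (239,294) and the index post at about (256,307).

Run:
```python
from h import *
c=load('top0'); s=load('scene0')
g=lambda x,y:(215+x/8-.5+.06,250+y/8-.44)
h=lambda x,y:(190+x/9-.44,195+y/9-.44)
A=pix2plane(c,g(320,298),.073); B=pix2plane(s,h(251,205),.073); F=pix2plane(c,g(335,316),.010);print('axis',A,B,F)
T=pix2plane(c,g(180,354),.061);T2=pix2plane(s,h(155,138),.061);print('tabend',T,T2)
P=pix2plane(c,g(330,455),.026);P2=pix2plane(s,h(110,372),.026);print('post',P,P2)
for a,p,t in ((A,P,T),(B,P2,T2)):
  for v in (p,t): d=(v-a)[:2]; print(np.hypot(*d),np.degrees(np.arctan2(d[1],d[0])))
```

```text
axis [0.46269381 0.20995267 0.073     ] [0.46116644 0.209466   0.073     ] [0.46251302 0.20911707 0.01      ]
tabend [0.45181344 0.24866538 0.061     ] [0.44985689 0.24738062 0.061     ]
post [0.42362327 0.21241042 0.026     ] [0.4219772  0.21165213 0.026     ]
0.039147767926330485 176.40053178678627
0.040212640462924894 105.69825233470333
0.039250170077560126 176.8071281862729
0.03956544634112874 106.60932300358657
```

Emit:
drive_tool(deltas=[{"slide": [-0.73,-0.444,0],"delta_rot": [0,0,0],"hand": 1},{"slide": [-0.73,-0.444,0],"delta_rot": [0,0,0],"hand": 1},{"slide": [-0.73,-0.444,0],"delta_rot": [0,0,0],"hand": 1},{"slide": [-0.73,-0.444,0],"delta_rot": [0,0,0],"hand": 1},{"slide": [-0.73,-0.444,0],"delta_rot": [0,0,0],"hand": 1}])

```text
time_s: 0.78
eef_pos: [0.328, 0.3748, 0.2311]
eef_rot: [-0.0, 0.17, 0.985, -0.0]
wrist_force: [0.2, -0.1, -0.4]
opening: 0.999
```

Emit:
drive_tool(deltas=[{"slide": [-0.73,-0.444,0],"delta_rot": [0,0,0],"hand": 1},{"slide": [-0.73,-0.444,0],"delta_rot": [0,0,0],"hand": 1},{"slide": [-0.73,-0.444,0],"delta_rot": [0,0,0],"hand": 1},{"slide": [-0.73,-0.444,0],"delta_rot": [0,0,0],"hand": 1},{"slide": [-0.73,-0.444,0],"delta_rot": [0,0,0],"hand": 1}])

```text
time_s: 1.4
eef_pos: [0.4628, 0.209, 0.2311]
eef_rot: [-0.0, 0.17, 0.985, -0.0]
wrist_force: [-0.5, 0.6, 0.3]
opening: 1.0
```

Emit:
drive_tool(deltas=[{"slide": [0,0,0],"delta_rot": [0,0,0.058],"hand": 1},{"slide": [0,0,0],"delta_rot": [0,0,0.058],"hand": 1},{"slide": [0,0,0],"delta_rot": [0,0,0.058],"hand": 1},{"slide": [0,0,0],"delta_rot": [0,0,0.058],"hand": 1},{"slide": [0,0,0],"delta_rot": [0,0,0.058],"hand": 1}])

```text
time_s: 2.02
eef_pos: [0.462, 0.2102, 0.231]
eef_rot: [-0.0, 0.589, 0.808, -0.0]
wrist_force: [0.2, 0.4, 0.4]
opening: 1.0
```

Run:
```python
from h import *
c=snap('wrist','wrist1')
print(proj(c,[[.462,.2096,.073],[.4505,.248,.061],[.4228,.212,.026]]))
```

```text
[[287.39417455 188.79564622]
 [288.32617707 141.94962505]
 [251.3719077  163.08796987]]
```

View pics/wrist1.png

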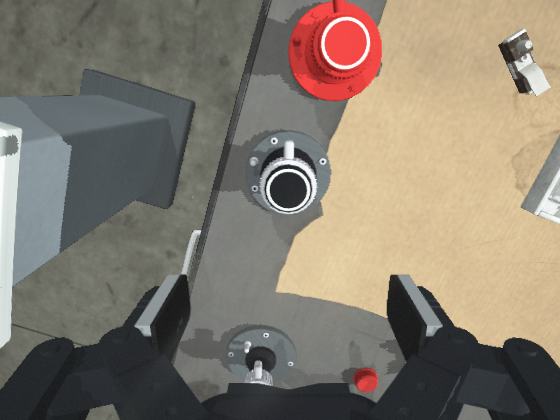

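The wrist view agrees with the estimate: axis at (288,189), tab end at (289,142), post at (253,161), all within about 2 px. The red lens's tab points away from the work. Descending now.

Emit:
drive_tool(deltas=[{"slide": [0,0,0.8],"delta_rot": [0,0,0],"hand": 1},{"slide": [0,0,0.8],"delta_rot": [0,0,0],"hand": 1},{"slide": [0,0,0.8],"delta_rot": [0,0,0],"hand": 1},{"slide": [0,0,0.6],"delta_rot": [0,0,0],"hand": 1},{"slide": [0,0,0.4],"delta_rot": [0,0,0],"hand": 1}])

```text
time_s: 2.7
eef_pos: [0.4611, 0.21, 0.0594]
eef_rot: [-0.001, 0.585, 0.811, -0.001]
wrist_force: [-0.2, -0.3, 0.0]
opening: 0.997
```

Run:
```python
from h import *
c=snap('wrist','wrist2'); snap('scene','scene2'); crop('scene2',150,130,310,280,4,'sc2')
print(proj(c,[[.462,.2096,.073]]),ctrl.get_obs()['wrist_force'])
```

```text
[[288.26425646 293.18936573]] [-0.91824382 -0.62774976  0.01953212]
```

View pics/wrist2.png

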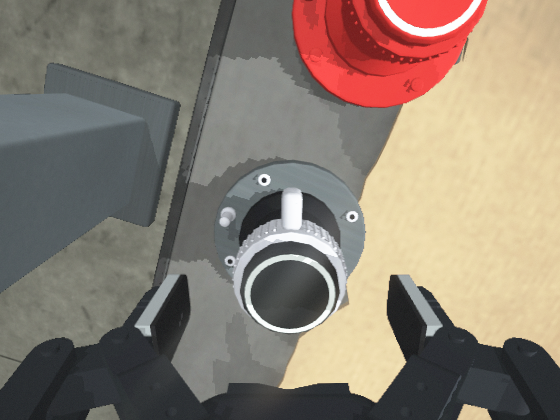

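View pics/sc2.png

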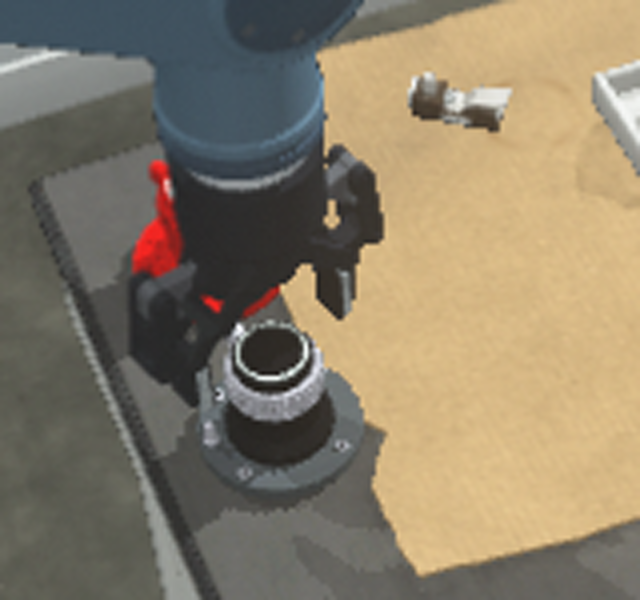

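```bash
python3 - <<'E'
from h import *
c=load('wrist2');o=ctrl.get_obs();p=o['eef_pos'];print(p)
from scipy.spatial.transform import Rotation as R
M=R.from_quat(np.r_[o['eef_rot'][1:],o['eef_rot'][0]]).as_matrix();print(M.round(3))
for y in(-.0425,0,.0425):
  for x in (-.011,0,.011):
    print(x,y,proj(c,[p+M@[x,y,-.013]]))
E
python3 - <<'E'
import sys;sys.path.insert(0,'.')
import os;os.chdir('.')
from h import *
crop('wrist2',100,180,460,380,2,'w2c')
E
```

```text
[0.45997152 0.20977889 0.05882627]
[[-0.315  0.949 -0.005]
 [ 0.949  0.315 -0.001]
 [ 0.001 -0.005 -1.   ]]
-0.011 -0.0425 [[188.33821741 311.3306555 ]]
0 -0.0425 [[185.84654964 289.75950538]]
0.011 -0.0425 [[183.28365198 267.04795135]]
-0.011 0 [[284.18071455 311.74732273]]
0 0 [[284.08949149 290.09426077]]
0.011 0 [[283.9957119  267.28696845]]
-0.011 0.0425 [[380.00882481 311.17538507]]
0 0.0425 [[382.31888185 289.61296363]]
0.011 0.0425 [[384.69545539 266.91100918]]
```

View pics/w2c.png

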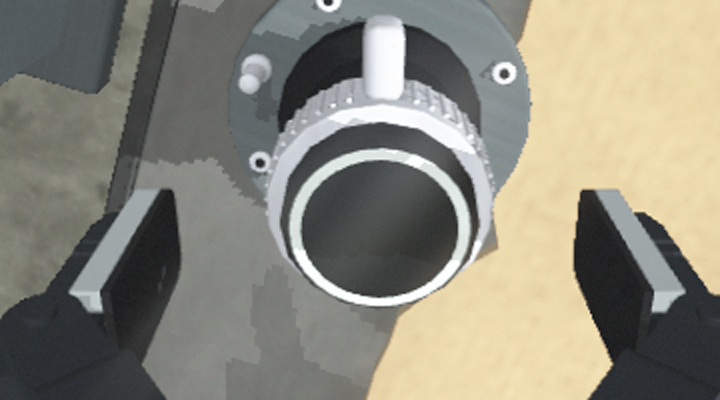

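Run:
```python
from h import *
c=load('wrist2');print(pix2plane(c,(289.6,293.6),.073)); print(ctrl.get_obs()['eef_pos'])
print(load('wrist1') and pix2plane(load('wrist1'),(288,189.5),.073))
```

```text
[0.46260659 0.2095886  0.073     ]
[0.45997152 0.20977889 0.05882627]
[0.46271583 0.20914543 0.073     ]
```

Emit:
drive_tool(deltas=[{"slide": [-0.02,0.04,0],"delta_rot": [0,0,0],"hand": 1},{"slide": [0,0,0.23],"delta_rot": [0,0,0],"hand": 1},{"slide": [0,0,0.23],"delta_rot": [0,0,0],"hand": 1},{"slide": [0,0,0],"delta_rot": [0,0,0],"hand": 0.75},{"slide": [0,0,0],"delta_rot": [0,0,0],"hand": 0.75}])

```text
time_s: 3.42
eef_pos: [0.4644, 0.2099, 0.0382]
eef_rot: [-0.0, 0.586, 0.81, -0.0]
wrist_force: [-0.5, -0.4, -1.1]
opening: 0.755
```

Run:
```python
from h import *
c=snap('wrist','wrist3'); crop('wrist3',100,180,460,400,2,'w3c')
o=ctrl.get_obs();print(o['eef_pos'],o['opening'],o['wrist_force'])
```

```text
[0.46455873 0.20997385 0.03845723] 0.754412774846921 [ 0.84835829 -0.25455942 -0.35662665]
```

View pics/w3c.png

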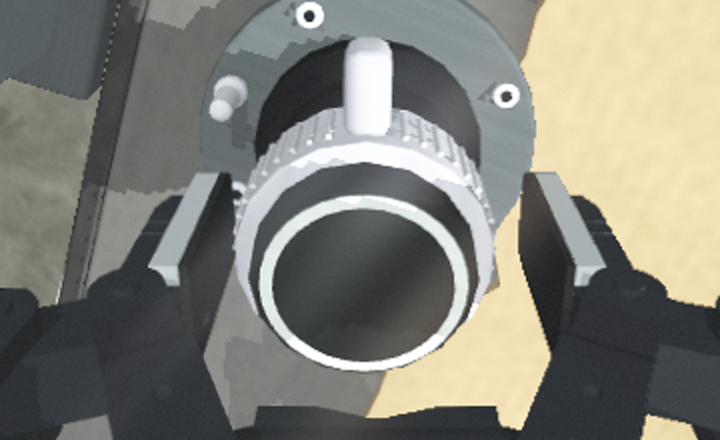

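Emit:
drive_tool(deltas=[{"slide": [0,-0.04,0.08],"delta_rot": [0,0,0],"hand": 0.75},{"slide": [0,0,0],"delta_rot": [0,0,0],"hand": 0.68},{"slide": [0,0,0],"delta_rot": [0,0,0],"hand": 0.6},{"slide": [0,0,0],"delta_rot": [0,0,0],"hand": 0.5},{"slide": [0,0,0],"delta_rot": [0,0,0],"hand": 0.5}])

```text
time_s: 4.1
eef_pos: [0.4621, 0.2092, 0.0347]
eef_rot: [-0.0, 0.586, 0.81, -0.0]
wrist_force: [-2.2, -1.4, 4.9]
opening: 0.578
```

Run:
```python
from h import *
c=snap('wrist','wrist4'); crop('wrist4',100,180,460,400,2,'w4c')
o=ctrl.get_obs();print(o['eef_pos'],o['eef_rot'],o['opening'],o['wrist_force'],o['torque'])
```

```text
[0.46207066 0.20918732 0.03463924] [-3.20098400e-04  5.86178789e-01  8.10181523e-01 -4.73687363e-04] 0.5774265346481205 [-3.34917262 -2.57906175  5.16134396] [-0.16282761  0.5463256  -0.01057044]
```

View pics/w4c.png

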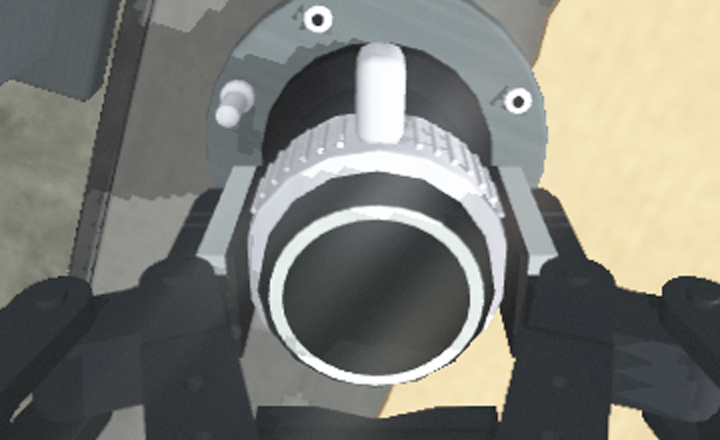

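Gripped and centred, with low force. Turning counter-clockwise, which is negative about tool z.

Emit:
drive_tool(deltas=[{"slide": [0,0,0],"delta_rot": [0,0,-0.05],"hand": 0.5},{"slide": [0,0,0],"delta_rot": [0,0,-0.05],"hand": 0.5},{"slide": [0,0,0],"delta_rot": [0,0,-0.05],"hand": 0.5},{"slide": [0,0,0],"delta_rot": [0,0,-0.05],"hand": 0.5},{"slide": [0,0,0],"delta_rot": [0,0,-0.05],"hand": 0.5}])

```text
time_s: 4.78
eef_pos: [0.462, 0.2091, 0.0346]
eef_rot: [-0.001, 0.229, 0.973, -0.0]
wrist_force: [-3.4, -1.2, 6.0]
opening: 0.576
```

Run:
```python
from h import *
c=snap('wrist','wrist5'); crop('wrist5',100,180,460,400,2,'w5c')
o=ctrl.get_obs();print(o['eef_pos'],o['eef_rot'],o['opening'],o['wrist_force'],o['torque'],2*np.degrees(np.arctan2(o['eef_rot'][2],o['eef_rot'][1]))-90)
```

```text
[0.46190096 0.20905938 0.0346362 ] [-6.19841992e-04  2.25713400e-01  9.74193435e-01 -4.77479039e-04] 0.5724971320534404 [-3.97576838 -1.58083717  5.88171579] [-0.27857587  0.62658837  0.03008519] 63.9103275017784
```

View pics/w5c.png

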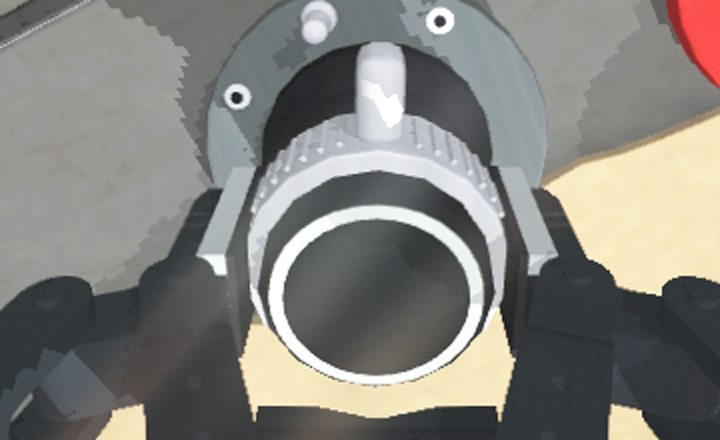

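Emit:
drive_tool(deltas=[{"slide": [0,0,0],"delta_rot": [0,0,-0.04],"hand": 0.5},{"slide": [0,0,0],"delta_rot": [0,0,-0.04],"hand": 0.5},{"slide": [0,0,0],"delta_rot": [0,0,-0.04],"hand": 0.5},{"slide": [0,0,0],"delta_rot": [0,0,-0.01],"hand": 0.5},{"slide": [0,0,0],"delta_rot": [0,0,-0.005],"hand": 0.5}])

```text
time_s: 5.45
eef_pos: [0.4619, 0.209, 0.0346]
eef_rot: [-0.001, 0.023, 1.0, -0.0]
wrist_force: [-4.5, -3.7, 7.1]
opening: 0.578
```

Run:
```python
from h import *
c=snap('wrist','wrist6'); crop('wrist6',100,180,460,400,2,'w6c')
o=ctrl.get_obs();print(o['eef_pos'],o['eef_rot'],o['opening'],o['wrist_force'],o['torque'],2*np.degrees(np.arctan2(o['eef_rot'][2],o['eef_rot'][1]))-90)
```

```text
[0.46186434 0.20898471 0.03462892] [-9.48087940e-04  2.29036995e-02  9.99737226e-01  9.01198506e-06] 0.5763127049031908 [-4.46413425 -3.47831925  6.67775846] [-0.57761415  0.6597763  -1.67947202] 87.37519866779556
```

View pics/w6c.png

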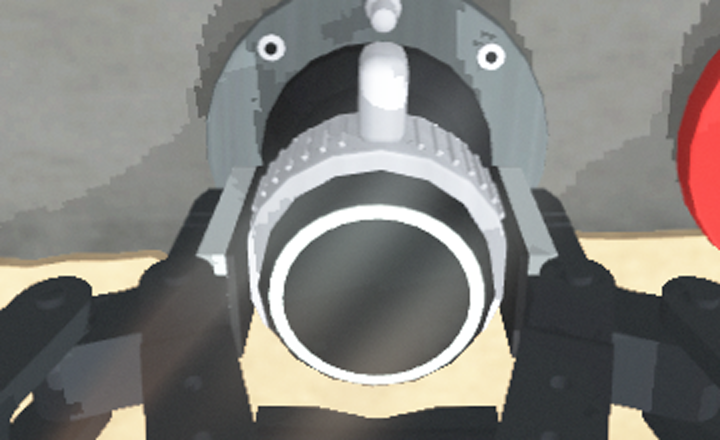

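The tab is over the post in the picture. The moment about z rose from 0.03 to -1.68 N m, so the ring is at its stop. Releasing and retreating.

Emit:
drive_tool(deltas=[{"slide": [0,0,0],"delta_rot": [0,0,0],"hand": 0.9},{"slide": [0,0,0],"delta_rot": [0,0,0],"hand": 0.9},{"slide": [0,0,0],"delta_rot": [0,0,0],"hand": 0.9},{"slide": [0,0,-0.3],"delta_rot": [0,0,0],"hand": 0.9},{"slide": [0,0,-0.6],"delta_rot": [0,0,0],"hand": 0.9}])

```text
time_s: 6.12
eef_pos: [0.4616, 0.2092, 0.0795]
eef_rot: [-0.001, 0.022, 1.0, -0.0]
wrist_force: [0.1, -0.6, -0.5]
opening: 0.899
```

Emit:
drive_tool(deltas=[{"slide": [0,0,-0.8],"delta_rot": [0,0,0],"hand": 0.9},{"slide": [0,0,-0.8],"delta_rot": [0,0,0],"hand": 0.9},{"slide": [0,0,-0.8],"delta_rot": [0,0,0],"hand": 0.9},{"slide": [0,0,-0.4],"delta_rot": [0,0,0],"hand": 0.9},{"slide": [0,0,0],"delta_rot": [0,0,0],"hand": 0.9}])

```text
time_s: 6.75
eef_pos: [0.4638, 0.2096, 0.2221]
eef_rot: [0.003, 0.022, 1.0, 0.001]
wrist_force: [0.7, -0.3, -0.3]
opening: 0.9
```

Run:
```python
from h import *
c=snap('wrist','wrist7'); snap('scene','scene7'); crop('wrist7',190,100,390,250,4,'w7c')
o=ctrl.get_obs();print(o['eef_pos'],o['opening'],o['wrist_force'],o['torque'],o['time_s'])
```

```text
[0.46213899 0.20926929 0.21906207] 0.8965418284066273 [-0.22680413 -0.09887061  0.08534002] [ 0.02570026  0.08438183 -0.04503144] 6.85
```

View pics/w7c.png

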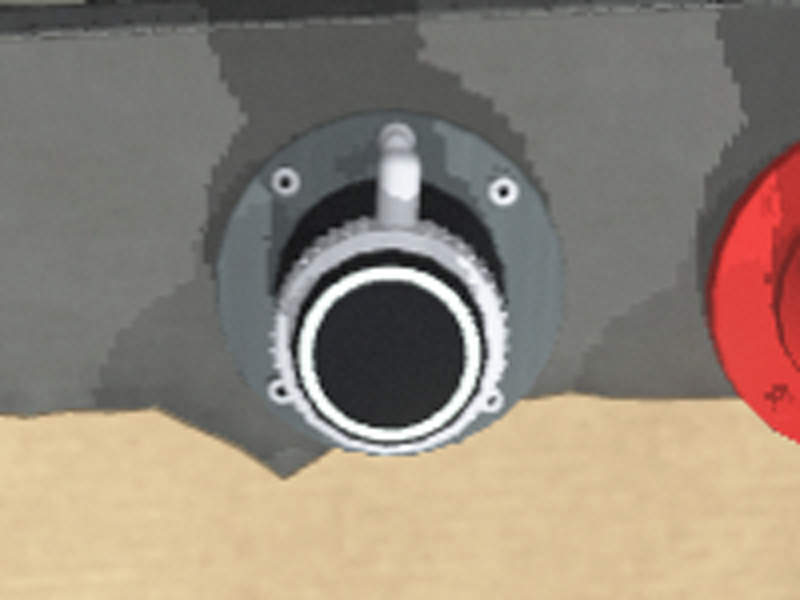

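View pics/scene7.png

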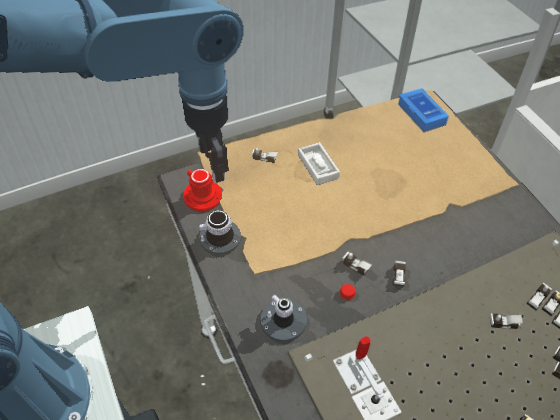

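Run:
```python
from h import *
c=load('wrist7'); g=lambda x,y:(190+x/4-.4,100+y/4-.4)
A=pix2plane(c,g(392,352),.073);T=pix2plane(c,g(401,150),.061);P=pix2plane(c,g(397,136),.026)
for v in(T,P): d=(v-A)[:2];print(np.hypot(*d),np.degrees(np.arctan2(d[1],d[0])))
print(A); ctrl.hand_in()
```

```text
0.04194884052310546 174.82631791198781
0.04100350702341944 175.79872216837364
[0.46200687 0.20939448 0.073     ]
the job is handed in; nothing more can be done
```

The wide lens's aperture ring is turned counter-clockwise to its stop, with the tab over the index post, and the job is handed in. I gripped the ring on its axis, turned it about 70° until it hit the stop, then opened the fingers and lifted about 185 mm clear.

- **At the stop:** the moment about the vertical axis rose from 0.03 to -1.68 N m at the end of the turn. The fingers slipped slightly on the ring at that point.
- **Tab over post:** after release, the wrist camera put the tab at 174.8° and the post at 175.8° about the lens axis, which agrees within what I can read from the pictures.
- **Clear of everything:** the wrist force after lifting was about 0 N. The highest force I read was under 10 N, and the clock stood at 6.85 s when I handed in.
- **Other objects:** the narrow lens, the casting and the red look-alike appear unmoved in the last scene picture. I judged that by eye and did not measure them.

No check failed. My first estimate put the starting ring angle at about -0.03 rad, just below its lower stop at 0. That is within measuring error and means the ring started at 0.

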